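# Hold the rod oven's lid open for its prop arm

## Robot

A 6-joint arm with a two-finger parallel gripper is mounted at the origin on a cart in front of the work surface, level with it; the furniture and walls round the work are solid. World frame = base frame: x ahead of the robot, y to its left, z up, the work surface at z = 0. Lengths are in mm, angles in rad, forces in N, time in s.
With the tool pointing down it reaches from about 300 to 850 mm from the base axis. Payload 4.2 kg.
Tool frame: the origin (TCP) lies midway between the tips of the shut fingers; the grasp point (between the pads) lies 19 mm behind it; z points along the fingers, x is the direction in which the jaws open and shut, and the axes are right-handed (so a half turn about z gives the same grasp; the last joint's range is limited). The gripper opens to 91 mm and grips with 3 to 60 N. Pads are 32 mm wide; open, the fingers measure 118 mm over their backs; the gripper's body (76 mm by 178 mm) begins 60 mm behind the grasp point.
Start: joints at [1.128, 0.32, 1.565, -0, 1.257, -0.02], TCP at [235.936, 524.383, 213.976] pointing down, gripper open.
Joint ranges: [-3.11, 3.11], [-0.84, 2.01], [0.21, 2.61], [-1.34, 4.49], [0.05, 2.63], [-2.56, 2.56]. Speed limits (rad/s): [2.57, 2.57, 3.14, 3.14, 3.14, 3.14].

## Interface

Orientations are given as a unit quaternion [w, x, y, z].
In Python, from cell import robot gives the robot as it stands. Calls block until the motion is done:
- robot.reach(position, orientation): joint-space move of the TCP to a pose.
- robot.move_linear(position, v=150, rotation=None): straight line of the TCP; rotation=None keeps the orientation; v is the mean speed in mm/s.
- robot.movej(angles): joint-space move.
- robot.grip(opening, force=None): opening from 0.0 (shut) to 1.0 (fully open); force is the grip in N (None keeps the last); returns when the fingers have stopped.
- robot.pause(seconds).
- robot.inverse_kinematics(position, orientation): joint angles nearest the present ones, or None.
- robot.observe(): the state.
- robot.capture(name): name is "side" or "top" or "wrist"; returns a dict with "image" (384x512x3 uint8, blue, green, red), "fovy" (degrees; the focal length in pixels is half the picture's height over the tangent of half this angle, whatever the lens; pixels are square), "cx", "cy" (the principal point, pixels), "eye" and "rotation" of the camera in the world. Camera axes: x right, y down, z forward; pixel columns grow to the right and rows downward; lengths in mm; the calibration is good to about 2 mm. A picture is of the moment at which its call begins. There is no depth.
A pose or a line that the arm cannot do raises robot.IKError and nothing moves.
- robot.sign_off(): hands the job in, once; it reports no verdict.
The state is a dict: "time": time; "joint_pos": joint angles; "qd": joint speeds; "tau": joint torques, N m; "tool_pos": TCP position; "ee_rot": TCP orientation; "contact_force": force on the tool from outside, world axes, zero at the start; "moment": the same for the moment, N m; "finger_gap": opening from 0.0 (shut) to 1.0 (fully open).
Only numpy, scipy, OpenCV 4.12 (cv2) and the standard library are available. Lean on these libraries where they do the work, as an engineer would, in place of code of your own. Each camera call takes 0.05 s, during which the arm holds its last target.

## Task

The welding-rod oven on the bench is cold and its lid has to be propped. Push the red thumb tab of the spring bolt sideways, away from the lid handle, until the catch holds the bolt back by itself, and take your hand off it; then raise the self-closing lid by its handle to 60 degrees from shut and hold it still there so that I can pin the prop arm on. Finish while still holding the lid, and leave the tools beside the oven where they are.

Things in the scene. Friction and masses are not known exactly. Their poses are not given: they have to be found in the camera images.
- oven: Bench-top welding-rod oven fixed to the bench: grey-green steel box, 120 mm deep (its x), 340 mm long (its y), 155 mm high with the lid shut. Origin: centre of its underside, on the bench. Its x points from its front (robot side) to the back, where the lid is hinged; y to the left along the front; z up. Dial and knob on the front's right, bolt on the front's left.
- latch_bolt (a joint): Travel (m) of the spring bolt along the oven's +y: 0 = shot through the lid's keeper (lid locked), 0.026 = end stop. A light spring (2 to 3 N) drives it back to 0. Pushed past about 0.015 (some 12 N from 0.006 to 0.012), a spring ball snaps in behind its nose and holds it by itself near 0.018: a reading of 0.017 to 0.020 with the hand off means engaged.
- thumb_slide: The moving bolt with its thumb tab; slides with joint latch_bolt. Origin on the bolt's axis, not at the tab.
- bolt_tab (a point): Centre of the bolt's red thumb tab, an upright block 26 mm along the oven's x, 10 mm along y, 44 mm high, moving with the bolt. Bolt shot: 101 mm in front of the oven's centre, 94 mm to its left, 114 mm up. Free air on both its y sides; the bolt's guides end 16 mm farther back than this point. The lid handle ends 57 mm to the right of it, 31 mm higher.
- oven_lid (a joint): Opening angle of the lid in rad: 0 = shut, 1.047 = 60 degrees, stop at 1.4. A spring and the lid's weight always close it; lifting at the handle takes about 4 to 6 N at every angle.
- lid_panel: The lid with its handle: a 21 mm thick plate 126 x 346 mm, about 0.7 kg, hinged along the oven's rear top edge. Origin on the hinge line; turns with joint oven_lid.
- lid_handle (a point): Middle of the lid's handle: round coil-covered bar 13 mm thick, 92 mm long along the oven's y, its centre 44 mm in front of the lid's edge, a thin bracket at each end. Lid shut: 108 mm in front of the oven's centre, 15 mm to its right, 145 mm up. It swings up and back on an arc of 174 mm radius about the hinge; at 60 degrees: 12 mm in front of the centre, 290 mm up. The bar may turn in the grip.
- lid_hinge (a point): Middle of the lid's hinge line (parallel to the oven's y), 66 mm behind the oven's centre, 134 mm above the bench.
- pliers: Pliers with red handles, 172 x 60 x 14 mm, lying left of the oven; origin at the centre of the underside. Leave alone.
- spanner: Small combination spanner, 163 x 27 x 8 mm, lying left of the oven; origin at the centre of the underside. Leave alone.
- parts_tray: Small dark steel tray of odd screws, 125 x 94 x 40 mm, farther left on the bench; origin at the centre of the underside. Leave alone.

How it is judged (in metres and radians):
On the way:
1. the bolt stays back on its catch with the hand off it, the lid still shut (value of joint latch_bolt above 0.016 m and contact force between each of the fingers, the arm and thumb_slide below 0.3 N and value of joint oven_lid below 0.12 rad), for 0.3 s.
At the end, for the whole second after the job is handed in: The robot is still holding the lid, which stands still 60 degrees open within 6 degrees either way, with the bolt still held back on its catch (travel over 16 mm) (value of joint oven_lid between 0.942 and 1.152 rad and velocity of joint oven_lid between -0.05 and 0.05 rad/s and value of joint latch_bolt above 0.016 m and contact force between any of the fingers, the arm and lid_panel above 1 N); the arm keeps its last pose, push and grip.
It fails at once if pliers, spanner or parts tray pushed more than 30 mm (distance of any of pliers, spanner, parts_tray from where it was at the start of the episode above 0.03 m).
It also fails if it takes over 48 s, if anything falls off the work surface, if the arm or the gripper's body presses on something with over 40 N, if the wrist force passes 120 N, or if a joint passes its speed limit or range.

## Working session

There is one attempt and no reset: what is moved stays moved. The work goes in short steps, each a Python script; the robot and the scene stay as the last script left them, time stands still between calls to the robot, and variables do not carry over. Pictures are saved under pics/ and viewed, and the job is handed in when it is done.

```bash
ls; mkdir -p pics; python3 - <<'E'
from cell import robot
import cv2
for n in("side","top","wrist"):
    c=robot.capture(n);cv2.imwrite(f"pics/a_{n}.png",c["image"]);print(n,c["fovy"],c["cx"],c["cy"],c["eye"],c["rotation"])
s=robot.observe();print(s)
E
```

```text
pics
side 50.0997626952476 264.3945407381701 201.16355198680165 [  -6.64481744 -630.28279571  502.06838113] [-0.52141657  0.79471845 -0.26239916  0.1664152 ]
top 52.65294593016545 252.712917690612 188.70475784743573 [ 414.50138581   90.12947088 1068.96712297] [-0.02940728  0.7133247  -0.69948253  0.03205109]
wrist 58.24701080606325 258.6729889776917 197.43681767508662 [170.755088   554.40744835 383.81230945] [0.10963794 0.83267558 0.53826703 0.06999646]
{'time': 0.15, 'joint_pos': array([ 1.12799597e+00,  3.20147564e-01,  1.56537099e+00, -4.78197810e-06,
        1.25739894e+00, -1.99995461e-02]), 'qd': array([ 0.00114462, -0.00166325, -0.00421384, -0.00078444,  0.0001869 ,
       -0.00162107]), 'tau': array([ 3.01613591e-04, -4.12771404e+01, -2.32155812e+01,  7.26524857e-02,
        4.34615510e-02, -8.65967650e-05]), 'tool_pos': array([235.77414989, 524.03369678, 213.32276904]), 'ee_rot': array([ 3.50427533e-04,  8.39736351e-01,  5.42993943e-01, -5.62144129e-04]), 'contact_force': array([-0.04259525, -0.18575473,  0.26223818]), 'moment': array([0.01269579, 0.03684793, 0.02025811]), 'finger_gap': 0.9997232101573336}
```

View pics/a_side.png

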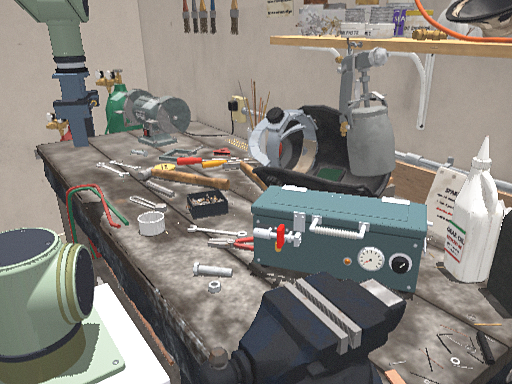

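View pics/a_top.png

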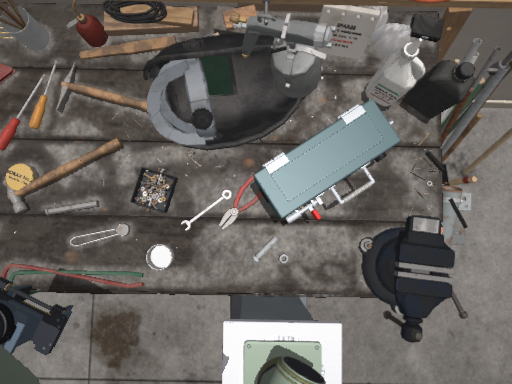

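View pics/a_wrist.png

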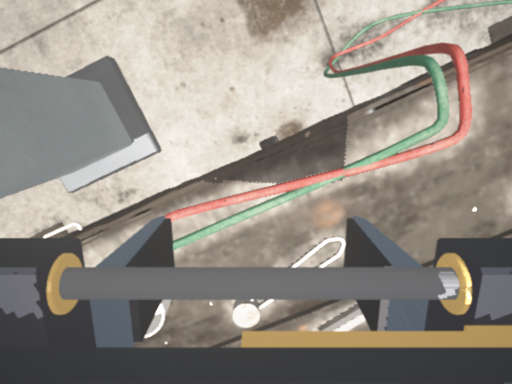

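The side view shows the oven with its red tab near (280,236) and the handle from about (312,222) to (368,232). In the top view the teal lid has corners near (257,178), (376,103), (398,140) and (290,215), with the tab at (316,214) and the handle bar near (355,195). Pliers and spanner are to its left and a vise is in front on the right.

```bash
cat > h.py <<'E'
from cell import robot
import cv2, numpy as np
from scipy.spatial.transform import Rotation as R
def Rq(q): return R.from_quat(np.roll(q,-1))
def ray(c,uv):
    h=c["image"].shape[0]; f=h/2/np.tan(np.radians(c["fovy"])/2)
    d=np.array([(uv[0]-c["cx"])/f,(uv[1]-c["cy"])/f,1.0])
    return np.array(c["eye"]),Rq(c["rotation"]).apply(d)
def plane(c,uv,z):
    e,d=ray(c,uv); return e+d*(z-e[2])/d[2]
def proj(c,p):
    h=c["image"].shape[0]; f=h/2/np.tan(np.radians(c["fovy"])/2)
    q=Rq(c["rotation"]).inv().apply(np.asarray(p)-c["eye"]); return np.array([c["cx"]+f*q[0]/q[2],c["cy"]+f*q[1]/q[2]])
def tri(c1,u1,c2,u2):
    e1,d1=ray(c1,u1);e2,d2=ray(c2,u2)
    s=np.linalg.lstsq(np.c_[d1,-d2],e2-e1,rcond=None)[0]
    a=e1+d1*s[0];b=e2+d2*s[1]; return (a+b)/2,np.linalg.norm(a-b)
def redmask(im):
    hsv=cv2.cvtColor(im,cv2.COLOR_BGR2HSV)
    return cv2.inRange(hsv,(0,150,110),(6,255,255))|cv2.inRange(hsv,(174,150,110),(180,255,255))
E
python3 - <<'E'
from h import *
t=robot.capture("top");s=robot.capture("side")
hsv=cv2.cvtColor(t["image"],cv2.COLOR_BGR2HSV)
print(hsv[160,330],hsv[180,290])
m=cv2.inRange(hsv,(85,40,60),(105,160,200))
m=cv2.morphologyEx(m,cv2.MORPH_OPEN,np.ones((3,3)))
cs,_=cv2.findContours(m,0,2);cs=max(cs,key=cv2.contourArea)
print(cv2.contourArea(cs)); r=cv2.minAreaRect(cs);b=cv2.boxPoints(r)
P=np.array([plane(t,p,155) for p in b]);print(b,P)
print([np.linalg.norm(P[i]-P[i-1]) for i in range(4)],P.mean(0))
for n,c in(("t",t),("s",s)):
    m=redmask(c["image"]);k,l,st,ce=cv2.connectedComponentsWithStats(m)
    for i in range(1,k):
        if st[i,4]>20: print(n,st[i],ce[i])
v=cv2.resize(t["image"][80:260,220:430],None,fx=3,fy=3,interpolation=2)
for p in b: cv2.circle(v,tuple(int(x) for x in (p-[220,80])*3),4,(0,0,255),1)
cv2.imwrite("pics/b_t.png",v)
cv2.imwrite("pics/b_s.png",cv2.resize(s["image"][170:300,230:440],None,fx=3,fy=3,interpolation=2))
E
```

```text
[ 94  40 172] [ 95  35 187]
2558.5
[[311.73367 136.82797]
 [372.32846  97.20828]
 [400.81448 140.77512]
 [340.2197  180.3948 ]] [[ 621.62672436  -51.36301464  155.        ]
 [ 721.90166237 -197.32022931  155.        ]
 [ 616.38576444 -264.8191361   155.        ]
 [ 518.07798807 -119.59347883  155.        ]]
[np.float64(124.00700396632921), np.float64(177.08351619346857), np.float64(125.25856111959904), np.float64(175.37077984870137)] [ 619.49803481 -158.27396472  155.        ]
t [  0 118  19  32 210] [  8.53333333 131.77142857]
t [311 210  10  10  54] [315.77777778 214.48148148]
s [279 143   3  13  24] [279.95833333 149.04166667]
s [177 158  25   7 142] [188.04225352 160.58450704]
s [ 66 184  27  32  71] [ 72.46478873 194.64788732]
s [ 68 217   5  22  24] [ 70.20833333 226.91666667]
s [277 224   8  25 161] [280.16149068 235.40993789]
s [ 89 239  13  18  36] [ 94.69444444 248.94444444]
s [237 239  16   3  33] [245.60606061 240.24242424]
```

View pics/b_t.png

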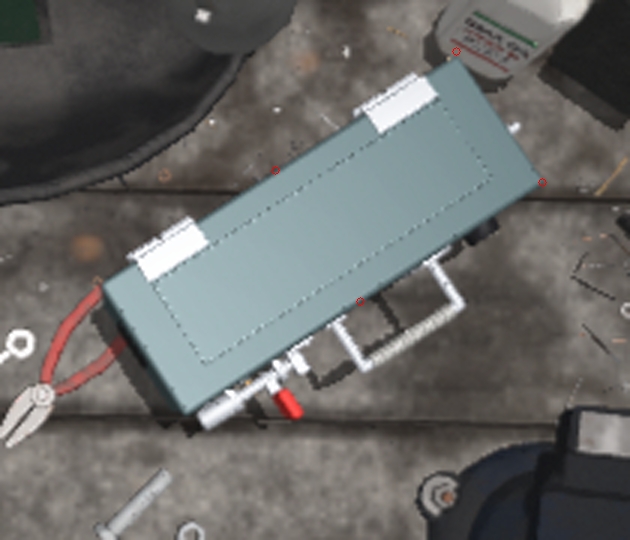

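View pics/b_s.png

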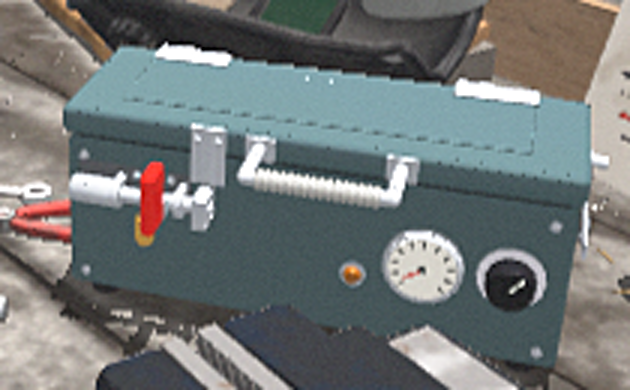

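The zooms show the bar between its brackets at about (367,367) to (462,303) in the top zoom and (245,180) to (392,200) in the side zoom. The red tab is at (287,402) top zoom and (151,200) side zoom. The first lid mask missed the left part of the lid, so I'm refitting it.

```bash
python3 - <<'E'
from h import *
t=robot.capture("top");s=robot.capture("side")
hsv=cv2.cvtColor(t["image"],cv2.COLOR_BGR2HSV)
m=cv2.inRange(hsv,(85,22,60),(105,160,215)); m[:, :245]=0; m[:95]=0
m=cv2.morphologyEx(m,cv2.MORPH_CLOSE,np.ones((3,3)));m=cv2.morphologyEx(m,cv2.MORPH_OPEN,np.ones((5,5)))
cs,_=cv2.findContours(m,0,2);cs=max(cs,key=cv2.contourArea)
r=cv2.minAreaRect(cs);b=cv2.boxPoints(r)
P=np.array([plane(t,p,155) for p in b]);print(cv2.contourArea(cs),b,P[:,:2],[np.linalg.norm(P[i]-P[i-1]) for i in range(4)],P.mean(0))
z=lambda x,y:(220+x/3-.33,80+y/3-.33); zs=lambda x,y:(230+x/3-.33,170+y/3-.33)
L=tri(t,z(367,366),s,zs(246,180));Rr=tri(t,z(462,302),s,zs(393,199))
print(L,Rr,np.linalg.norm(L[0]-Rr[0]))
print("top plane145",plane(t,z(367,366),147),plane(t,z(462,302),147))
print("tab",tri(t,(315.5,214),s,(280.2,235.4)),plane(t,(315.5,214),134))
d=(L[0]-Rr[0])[:2];d/=np.linalg.norm(d);print("yaw of oven y",np.degrees(np.arctan2(d[1],d[0])))
v=cv2.resize(t["image"][80:260,220:430],None,fx=3,fy=3,interpolation=2)
for p in b: cv2.circle(v,tuple(int(x) for x in (p-[220,80])*3),4,(0,0,255),1)
cv2.imwrite("pics/c_t.png",v)
E
```

```text
6903.5 [[252.10832 174.5018 ]
 [372.6498   97.0108 ]
 [401.27435 141.53787]
 [280.73288 219.02887]] [[ 527.97581743   89.57274017]
 [ 722.40738603 -198.10169496]
 [ 614.5544967  -265.89622485]
 [ 424.00626765   20.2860153 ]] [np.float64(124.94125630043301), np.float64(347.2178213931623), np.float64(127.39051777829955), np.float64(343.8152151532047)] [572.23599195 -88.53479109 155.        ]
(array([ 468.30100992, -126.71518203,  142.16915374]), np.float64(0.2626696794173126)) (array([ 520.3692228, -201.7668414,  144.2320769]), np.float64(1.7882284607530412)) 91.36797041452203
top plane145 [ 468.12360884 -125.66903636  147.        ] [ 520.71853231 -201.54310837  147.        ]
tab (array([438.65608042, -68.27787141, 114.39121777]), np.float64(0.6041737404493968)) [437.91780988 -64.85033774 134.        ]
yaw of oven y 124.75155858950077
```

View pics/c_t.png

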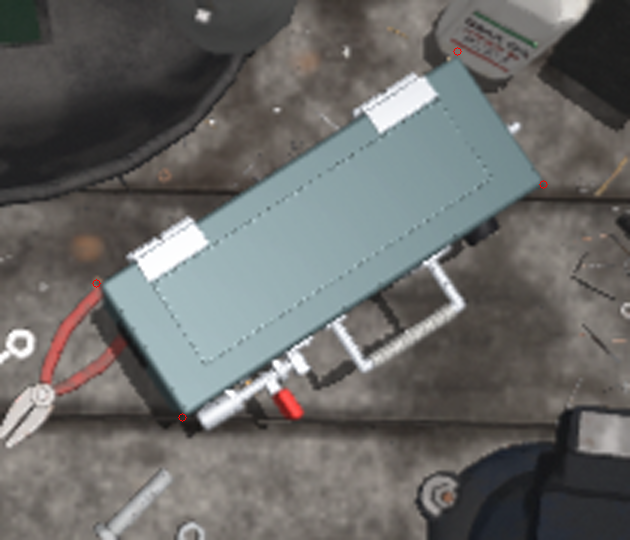

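Lid size (345x126), handle length (91) and heights (114, about 143) all match the given sizes. Lid, handle and tab agree within about 4 mm on an oven yaw of 34° and an origin near (575,-90). Next is the push, with shut fingers pointing down and jaws along the oven's x.

```bash
cat >> h.py <<'E'
A=np.radians(34.0); EX=np.array([np.cos(A),np.sin(A),0]); EY=np.array([-np.sin(A),np.cos(A),0]); O=np.array([574.8,-90.3,0])
def W(x,y,z): return O+EX*x+EY*y+np.array([0,0,z])
Q=np.array([0,np.cos(A/2),np.sin(A/2),0])
def fo():
    s=robot.observe(); f=np.array(s["contact_force"]); p=np.array(s["tool_pos"])-O
    return round(s["time"],2),np.round([p@EX,p@EY,p[2]],1),np.round([f@EX,f@EY,f[2]],1),round(s["finger_gap"],3)
E
python3 - <<'E'
from h import *
t=robot.capture("top");s=robot.capture("side")
print("gun can",tri(t,(297,75),s,(370,145)))
for p in (W(-104,64,250),W(-104,64,105),W(-104,96,105),W(-108,-15,126),W(-12,-15,271)):
    print(p,robot.inverse_kinematics(p,Q))
robot.reach(W(-104,64,250),Q); robot.grip(0.0,20); print(fo())
c=robot.capture("wrist");cv2.imwrite("pics/d_w.png",c["image"])
c=robot.capture("side");cv2.imwrite("pics/d_s.png",c["image"])
E
```

```text
gun can (array([748.41975394,  -9.93164082, 229.48268958]), np.float64(10.852546261241015))
[452.79174663 -95.39765732 250.        ] [-2.32505716e-01  1.18242726e-01  1.73979216e+00 -4.44089210e-16
  1.28355777e+00 -8.25917661e-01]
[452.79174663 -95.39765732 105.        ] [-2.32505716e-01  2.49986478e-01  1.97276374e+00 -4.44089210e-16
  9.18842438e-01 -8.25917661e-01]
[434.89757372 -68.868455   105.        ] [-1.83172010e-01  2.17759976e-01  2.01905409e+00 -4.44089210e-16
  9.04778590e-01 -7.76583956e-01]
[ 493.65183572 -163.12839716  126.        ] [-3.41276566e-01  3.08380991e-01  1.82143039e+00 -4.44089210e-16
  1.01178127e+00 -9.34688512e-01]
[ 573.23944268 -109.44587843  271.        ] [-2.08361556e-01  3.04495783e-01  1.44326032e+00 -4.44089210e-16
  1.39383655e+00 -8.01773502e-01]
(4.16, array([-104.,   64.,  250.]), array([-0.4, -0.1,  0.3]), 0.007)
```

View pics/d_w.png

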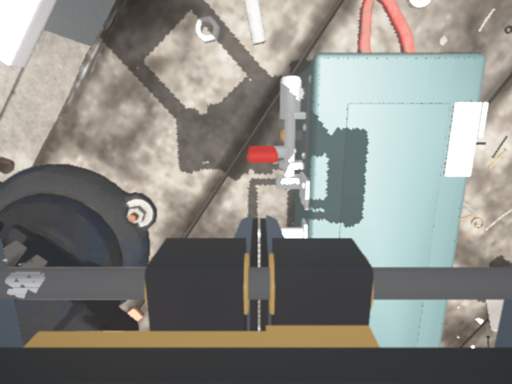

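View pics/d_s.png

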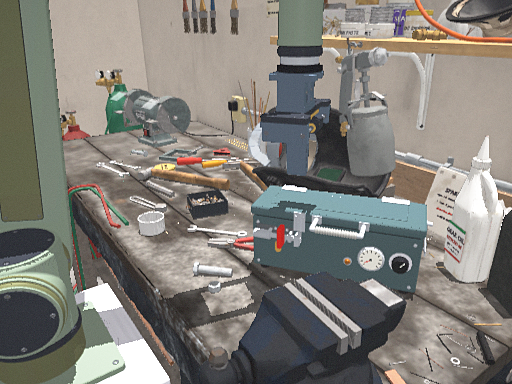

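In the wrist view the oven's long edge runs vertically, so the yaw is right. The red tab at (262,154) lines up in x with the shut fingers at column 260. In the side view the arm is clear above the oven.

```bash
python3 - <<'E'
from h import *
c=robot.capture("wrist");m=redmask(c["image"]);m[:, 350:]=0
k,l,st,ce=cv2.connectedComponentsWithStats(m);i=1+st[1:,4].argmax()
p=plane(c,ce[i],134)-O;print("tab oven frame",p@EX,p@EY,st[i])
robot.move_linear(W(-104,64,105),v=150);print(fo())
y0=None
for y in np.arange(66,104,2):
    robot.move_linear(W(-104,y,105),v=60);o=fo();print(o)
    if y0 is None and abs(o[2][1])>1.5: y0=o[1][1]
    if y0 is not None and o[1][1]-y0>20: break
    if abs(o[2][1])>30: break
E
```

```text
tab oven frame -100.38134992301299 97.28181195720228 [247 146  30  17 445]
(5.42, array([-103.6,   63.5,  105.7]), array([ 0.3, -0.8, -0.2]), 0.008)
(5.67, array([-103.8,   65.9,  105.6]), array([-0.2,  0.2, -0.5]), 0.007)
(5.92, array([-104. ,   68.1,  105.1]), array([-0.1,  0.4,  0.2]), 0.004)
(6.17, array([-104. ,   70.1,  105. ]), array([-0.2, -0.1,  0.7]), 0.006)
(6.42, array([-104. ,   72.1,  105. ]), array([-0.6, -1. ,  0.3]), 0.004)
(6.67, array([-103.8,   73.6,  105.1]), array([ 0.8, -1. , -1.4]), 0.001)
(6.92, array([-103.8,   75.9,  105.1]), array([ 0.2, -1.4, -2. ]), 0.003)
(7.17, array([-103.9,   78.1,  105.1]), array([ 0.2, -1.8, -1.8]), 0.006)
(7.42, array([-103.8,   79.8,  105.1]), array([-0. , -3.1, -1.8]), 0.004)
(7.67, array([-103.8,   80.3,  105.2]), array([-0.1, -7.7, -2.6]), 0.006)
(7.92, array([-103.7,   80.5,  105.3]), array([ -1.9, -12.5,  -5.9]), 0.004)
(8.18, array([-103.7,   83. ,  105.3]), array([-0.1, -9.1, -3.3]), 0.004)
(8.43, array([-103.9,   88.1,  105.1]), array([ 0.5, -1.3, -0.2]), 0.004)
(8.68, array([-104.5,   91.1,  104.8]), array([-0.6,  0.4,  0.1]), 0.006)
(8.93, array([-104.5,   92.2,  104.8]), array([-1.5, -2.8, -1.2]), 0.001)
(9.18, array([-104.3,   94.2,  104.9]), array([-1.8, -2.4, -0.7]), 0.01)
(9.43, array([-104.1,   96.1,  105. ]), array([-1.2, -3. , -1.1]), 0.007)
(9.68, array([-103.9,   98.1,  105.1]), array([-2. , -2.3, -0.3]), 0.007)
(9.93, array([-103.8,   98.7,  105.1]), array([-1.7, -6.4, -2.7]), 0.004)
```

Force rose to 12.5 N around 7–9 mm of travel, fell away, then met the end stop at about 26 mm. Now I back off and check.

```bash
python3 - <<'E'
from h import *
robot.move_linear(W(-104,66,105),v=80);print(fo())
robot.move_linear(W(-104,64,250),v=200);robot.pause(0.3);print(fo())
c=robot.capture("wrist");m=redmask(c["image"]);m[:, 350:]=0
k,l,st,ce=cv2.connectedComponentsWithStats(m);i=1+st[1:,4].argmax()
p=plane(c,ce[i],134)-O;print("tab oven frame",p@EX,p@EY,st[i],ce[i])
cv2.imwrite("pics/e_w.png",c["image"])
t=robot.capture("top");s=robot.capture("side")
cv2.imwrite("pics/e_s.png",cv2.resize(s["image"][170:300,230:440],None,fx=3,fy=3,interpolation=2))
E
```

```text
(10.5, array([-104.3,   66.1,  104.7]), array([-0.6, -0.3,  0. ]), 0.001)
(11.68, array([-104.2,   64.2,  249.2]), array([ 0.4, -0.3,  0.5]), 0.003)
tab oven frame -100.23119997270975 114.27112025856205 [248 127  30  15 405] [262.2691358  133.83209877]
```

View pics/e_w.png

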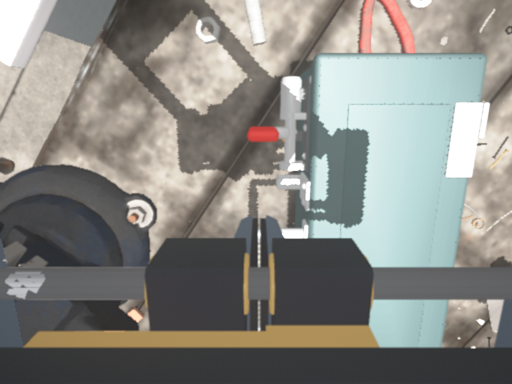

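View pics/e_s.png

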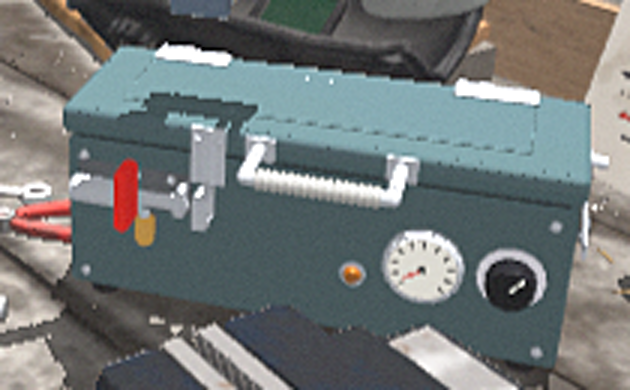

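Wrist view: the tab moved from row 154 to 134, about 17–18 mm. The side view shows it standing away from the keeper with the hand off, so the catch holds. Next is the handle.

```bash
python3 - <<'E'
from h import *
robot.move_linear(W(-108,-16,230),v=200);robot.grip(0.42,40);print(fo())
robot.move_linear(W(-108,-16,160),v=150);print(fo())
robot.move_linear(W(-108,-16,127),v=60);print(fo())
s=robot.capture("side");cv2.imwrite("pics/f_s.png",cv2.resize(s["image"][120:300,210:440],None,fx=3,fy=3,interpolation=2))
c=robot.capture("wrist");cv2.imwrite("pics/f_w.png",c["image"])
E
```

```text
(13.12, array([-108.,  -16.,  230.]), array([ 0.7, -0.6,  0.6]), 0.42)
(13.74, array([-107.7,  -16.5,  160.5]), array([ 0.5, -0.4,  0.5]), 0.417)
(14.44, array([-107.9,  -16.1,  127. ]), array([-0.8,  0.7,  0.2]), 0.42)
```

View pics/f_s.png

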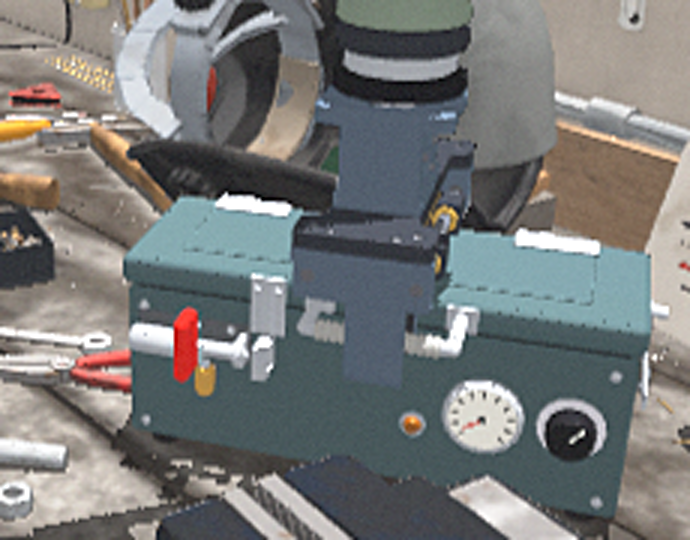

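View pics/f_w.png

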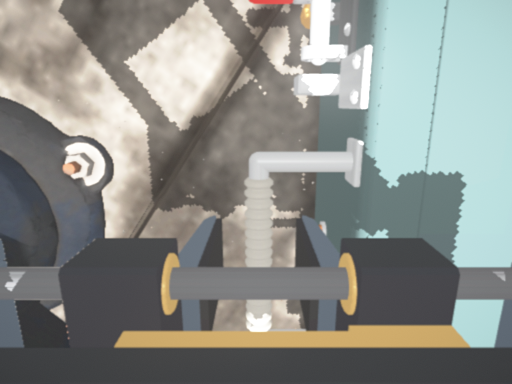

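The side and wrist views show the fingers straddling the bar: bar at column 258, fingers at about 200 and 318, between the brackets. I grip now and lift along the hinge arc.

```bash
python3 - <<'E'
from h import *
robot.grip(0.0,40);o=fo();print(o)
ph=np.arctan2(11,174);r=np.hypot(11,174)
for d in range(5,65,5):
    a=np.radians(d)+ph; p=W(66-r*np.cos(a),-16,134+r*np.sin(a)-19+0.5)
    robot.move_linear(p,v=60);o=fo();print(d,o)
    if np.linalg.norm(o[2])>35: print("STOP");break
    if d==15: robot.pause(.1);cv2.imwrite("pics/g_s15.png",robot.capture("side")["image"])
s=robot.capture("side");cv2.imwrite("pics/g_s.png",cv2.resize(s["image"][20:300,200:450],None,fx=2,fy=2,interpolation=2))
c=robot.capture("wrist");cv2.imwrite("pics/g_w.png",c["image"])
c=robot.capture("top");cv2.imwrite("pics/g_t.png",c["image"])
E
```

```text
(15.07, array([-107.9,  -16.1,  127.1]), array([0.6, 0.2, 0.1]), 0.121)
5 (15.47, array([-106.5,  -16. ,  141.6]), array([ 0.5, -1.9, -6.7]), 0.122)
10 (15.87, array([-103.7,  -16. ,  156.9]), array([-0.6, -2.4, -5.6]), 0.127)
15 (16.27, array([-99.9, -16. , 171.2]), array([-4. , -3.4, -5.7]), 0.123)
20 (16.82, array([-94.9, -16. , 185.2]), array([-4.9, -3.9, -5.3]), 0.123)
25 (17.22, array([-88.7, -16. , 199. ]), array([-7.6, -2.9, -3.7]), 0.124)
30 (17.62, array([-81.5, -16. , 212.2]), array([-8.4, -3. , -2.2]), 0.128)
35 (18.02, array([-73.2, -16. , 224.8]), array([-10.7,  -2.3,   0.9]), 0.127)
40 (18.42, array([-63.8, -16. , 236.6]), array([-12.1,  -2.2,   2.3]), 0.126)
45 (18.82, array([-53.4, -16. , 247.7]), array([-13.1,  -1.3,   4.8]), 0.124)
50 (19.22, array([-41.9, -16. , 258.1]), array([-15.9,  -0.8,   8.9]), 0.123)
55 (19.62, array([-29.3, -16. , 267.6]), array([-16.2,  -0.6,  12.6]), 0.125)
60 (20.02, array([-15.4, -16.1, 276.1]), array([-14.1,   0.4,  16.7]), 0.126)
```

View pics/g_s.png

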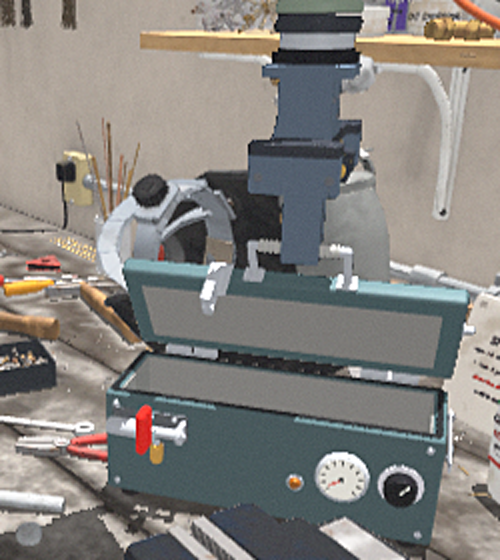

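View pics/g_w.png

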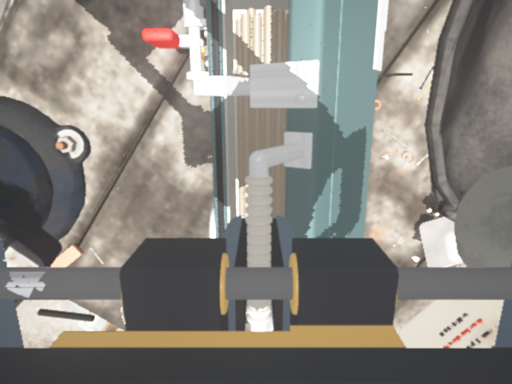

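View pics/g_t.png

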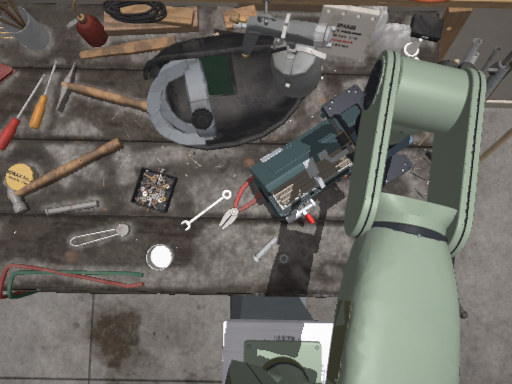

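The lid is up and held, but about 20 N of radial load built up on the wrist, so my arc is off by a few mm. I'll fit the circle the TCP really followed to get the true angle, then relieve the load.

```bash
python3 - <<'E'
import numpy as np
from scipy.optimize import least_squares
P=np.array([(-107.9,127.1),(-106.5,141.6),(-103.7,156.9),(-99.9,171.2),(-94.9,185.2),(-88.7,199),(-81.5,212.2),(-73.2,224.8),(-63.8,236.6),(-53.4,247.7),(-41.9,258.1),(-29.3,267.6),(-15.4,276.1)])
for r in(None,174.35):
    f=lambda c:np.hypot(*(P-c[:2]).T)-(c[2] if r is None else r)
    s=least_squares(f,[66,115,174]);c=s.x[:2];a=np.degrees(np.arctan2(P[:,1]-c[1],c[0]-P[:,0]));print(s.x,np.round(s.fun,1),a-a[0])
E
python3 - <<'E'
from h import *
robot.pause(.3);print(fo())
# lid outline tilt from side view: lid front edge & rear
c=robot.capture("wrist");t=robot.capture("top");s=robot.capture("side")
import cv2
v=s["image"][100:240,240:450];cv2.imwrite("pics/h_s.png",cv2.resize(v,None,fx=3.5,fy=3.5,interpolation=2))
for d in(50,55,60,65):
    a=np.radians(d); out=[]
    for y in(-173,173):
        for (x,z) in((-126-4,0),(-130,21)): # lid front edge lower/upper in hinge frame
            X=x*np.cos(a)+z*np.sin(a);Z=-x*np.sin(a)+z*np.cos(a)
            out.append(np.round((proj(s,W(66+X,y,134+Z))-[240,100])*3.5))
    print(d,np.array(out).tolist())
E
```

```text
[ 74.55506609 117.30341306 182.64184523] [ 0.1  0.  -0.  -0.1 -0.1 -0.1  0.   0.1  0.   0.   0.1  0.  -0.1] [ 0.          4.5696755   9.45057451 14.09470288 18.76135437 23.51099642
 28.23021113 32.963661   37.69609919 42.46801114 47.33187609 52.28205528
 57.39588116]
[ 67.1414271  121.87157206 174.        ] [ 0.8  0.4  0.  -0.2 -0.4 -0.5 -0.4 -0.3 -0.3 -0.1  0.1  0.4  0.6] [ 0.          4.77101969  9.87613974 14.74131912 19.6354706  24.62065105
 29.575881   34.54596247 39.51333952 44.51845959 49.61424815 54.79296244
 60.13388363]
(20.47, array([-15.5, -16.1, 276.1]), array([-15.9,   0.4,  15.2]), 0.126)
50 [[678.0, 280.0], [681.0, 246.0], [59.0, 215.0], [68.0, 186.0]]
55 [[679.0, 262.0], [682.0, 230.0], [64.0, 200.0], [73.0, 173.0]]
60 [[681.0, 245.0], [683.0, 216.0], [69.0, 186.0], [79.0, 161.0]]
65 [[682.0, 230.0], [684.0, 204.0], [75.0, 173.0], [85.0, 150.0]]
```

View pics/h_s.png

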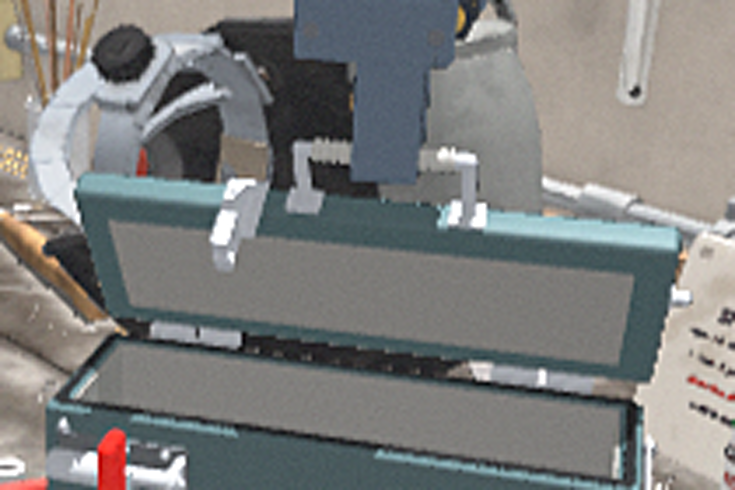

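```bash
python3 - <<'E'
from h import *
robot.move_linear(W(-12.5,-16,278.5),v=30);robot.pause(.3);print(fo())
s=robot.capture("side");w=robot.capture("wrist");t=robot.capture("top")
for n,c in(("s",s),("w",w)): cv2.imwrite(f"pics/i_{n}.png",c["image"])
cv2.imwrite("pics/i_s.png",cv2.resize(s["image"][110:240,250:440],None,fx=4,fy=4,interpolation=2))
E
```

```text
(21.3, array([-12.5, -16. , 277.9]), array([ -2. ,  -4.2, -10.6]), 0.127)
```

View pics/i_s.png

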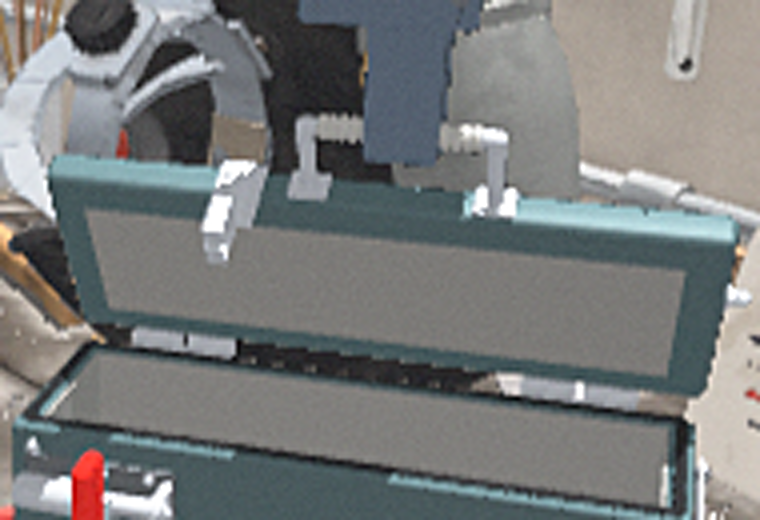

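View pics/i_w.png

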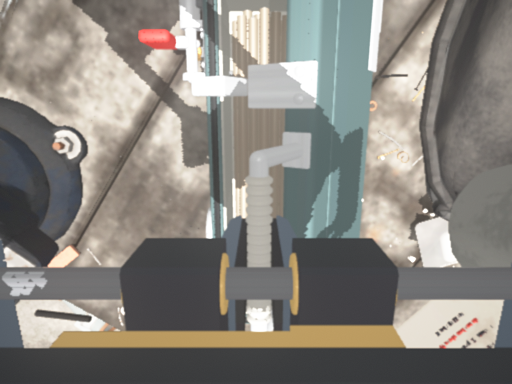

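```bash
python3 - <<'E'
from h import *
s=robot.capture("side");w=robot.capture("wrist")
def pl(uv,y):
    e,d=ray(s,uv);e=e-O;k=(y-e@EY)/(d@EY);p=e+k*d;return np.array([p@EX,p[2]])
def fr(p): p=p-O;return np.round([p@EX,p@EY,p[2]],1)
A0=pl((311.7,229.7),31);B0=pl((360.7,236),-61)
A1=pl((326.2,141.5),31);B1=pl((373.5,143.8),-61)
print("shut",A0,B0,"now",A1,B1)
p,g=tri(s,(326.2,141.5),w,(260,162));print("tri",fr(p),g)
for a,b in((A0,A1),(B0,B1)):
    for r in(174.35,):
        ch=np.linalg.norm(b-a);print("chord angle",2*np.degrees(np.arcsin(ch/2/r)), "dir angle",2*np.degrees(np.arctan2((b-a)[0],(b-a)[1]))+7.2*0)
    v=b-[66,134];print("ang",np.degrees(np.arctan2(v[1],-v[0]))-3.6,np.hypot(*v))
E
```

```text
shut [-101.70296962  138.36387958] [-105.52553718  142.86006475] now [ -5.86745867 285.43278256] [-28.32221969 294.7590023 ]
tri [-10.5  30.3 286.7] 0.36982084019247247
chord angle 60.4514447342946 dir angle 66.17949221215693
ang 61.01176841595625 167.62105849279794
chord angle 58.50390851915295 dir angle 53.88431734093533
ang 55.99854883313478 186.38706485819583
```

Triangulating the bar corner gives 59.8° and the chord checks give 58.5° and 60.5°. The bar has slipped about 7 mm towards the fingertips but is still well inside the pads. I'll take off the excess upward pull, grip harder and check for drift.

```bash
python3 - <<'E'
from h import *
robot.grip(0.0,60)
robot.move_linear(W(-12,-16,277),v=20)
I=[]
for k in range(4):
    robot.pause(.5);print(fo());I.append(robot.capture("side"))
a,b=[cv2.cvtColor(I[i]["image"],6)[110:240,250:440].astype(np.float32) for i in(0,3)]
print("shift px",cv2.phaseCorrelate(a,b),np.abs(a-b).mean())
cv2.imwrite("pics/j_s.png",cv2.resize(I[3]["image"][110:250,250:440],None,fx=4,fy=4,interpolation=2))
w=robot.capture("wrist");cv2.imwrite("pics/j_w.png",w["image"])
E
```

```text
(22.52, array([-12.5, -16. , 277.9]), array([-4.5, -3.6, -8.2]), 0.126)
(23.07, array([-12.6, -16.1, 277.9]), array([-4. , -4.5, -7.5]), 0.123)
(23.62, array([-12.6, -16. , 277.9]), array([-5.2, -2.9, -7.4]), 0.123)
(24.17, array([-12.6, -16. , 277.9]), array([-3.2, -3.8, -8.1]), 0.124)
shift px ((0.009093215152105927, 0.4941096700068499), 1.0038980861504874) 2.3723078
```

View pics/j_s.png

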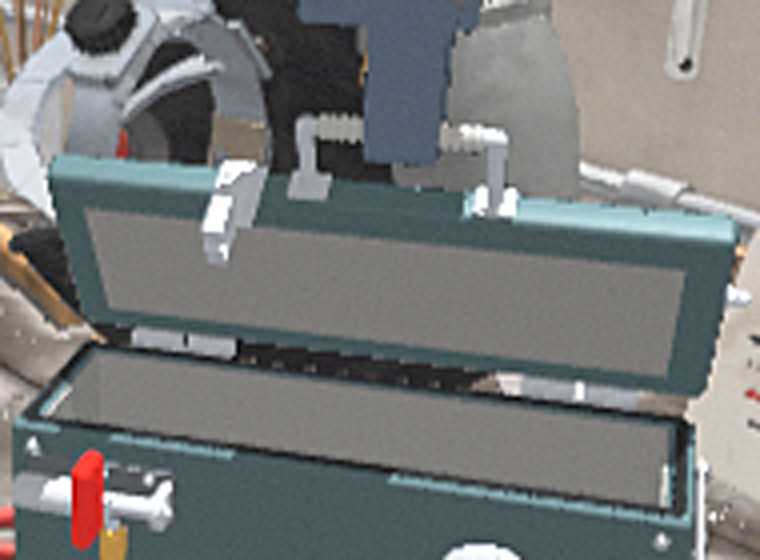

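View pics/j_w.png

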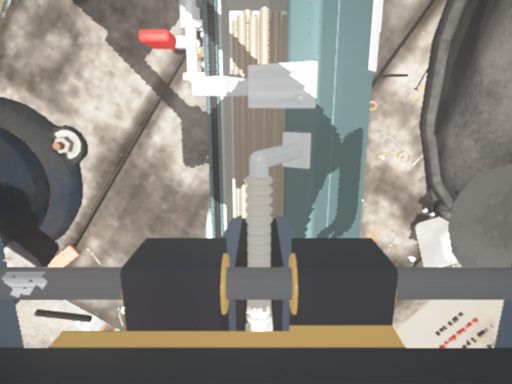

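The picture has not changed over 1.6 s: bar corner at (306,127), lid edge and tab all in the same place. The pose and force are steady, and the tab is still on its catch. Handing in.

```bash
python3 - <<'E'
from h import *
robot.sign_off();print(fo())
E
```

```text
the job is handed in; nothing more can be done
the job is handed in; nothing more can be done
```

The bolt is back on its catch, and the arm is holding the lid at about 60° by its handle. I handed the job in at about 24 s of the 48 s allowed; no verdict was reported.

- **Bolt:** I pushed the red tab sideways with the shut fingers. The force peaked at about 12.5 N, dropped as the catch snapped, and the bolt went on to its end stop. With the hand off and the lid still shut, the camera showed it 17–18 mm back. It still stood clear of the keeper in the last pictures.
- **Lid angle:** Four camera estimates ranged from 56° to 61°, the best single one 59.8°. Fitting the gripper's path gave 57° or 60°, depending on the radius assumed. All of these are inside the 54–66° band.
- **Holding still:** The arm's pose did not change over the last 1.6 s, and the pictures matched to within image noise. The load on the tool was a steady 10 N or so, with the grip set to 60 N.
- **What disagreed:** My lifting arc was slightly off. About 22 N built up on the wrist, and the bar slid about 7 mm toward the fingertips. I eased the load before handing in, and the bar is still between the pads.
- **Tools:** The arm never went near the pliers, spanner or tray. They look unmoved in the pictures, though I did not measure them.

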